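Unpack a returned archive carton

TASK

Unpack the returned carton in reverse order of packing: take its lid off and stand it aside on the desk, lay the steel tin on the grey mat, then lift the tray off and lay it beside the tin on the same mat. Stand every document tube from the carton upright in the wooden rack, each in its own socket and right down to the bottom, and then close the empty carton with its lid, fully down on the rim. Leave the other things on the desk alone.

Things in the scene. Friction and masses are not known exactly. Their poses are not given: they have to be found in the camera images.
- case: The carton: brown open box, fixed, 262 x 108 mm outside, walls 5 mm; end walls 118 mm high (the rim), long sides cut down to 55. Origin: centre of its underside on the desk (z = 0); x along its length, z up. On its middle line, at x = -93, -31, 31, 93 mm, are four 24 mm deep square pockets in a black floor block; tubes stand in some, tops 9 mm below the rim. Place and yaw vary.
- lid_grip (a point): Deep lid, 282 x 128 x 63 mm, walls 5, slips over the carton (5 mm play a side), 0.3 kg. Point: in the wooden grip bar on its top (along own x, 90 long, 12 thick, 34 high), 83 mm above the skirt's edge, 20 above the flat top; z up. At first it covers the carton and rests on the tin (point 193 mm high, skirt 8 mm over the rim). Point on the desk: 83 mm high; lid fully down on the empty carton: 143.
- tin_mid (a point): Steel tin 150 long (own x) x 50 wide x 44 mm high, 0.22 kg, a groove 26 wide, 34 deep along its underside. Point: its centre, 22 mm above its underside; z up. At first it sits in the tray under the lid (point 146 mm high), groove over the tray's grip bar. Grip it across its width. On the mat the point is 26 mm high.
- tray_grip (a point): Flat wooden tray 262 (own x) x 108 mm, 8 mm lip, 0.28 kg; two end cleats 10 mm below its 6 mm floor locate it between the carton's end walls (3 mm play). Point: in the grip bar in its middle (along own x, 80 long, 12 thick, 32 high, hidden by the tin at first), 20 mm above the tray's floor, 36 above the cleats' undersides; z up. Point at first 144 mm high (tray on the rim); on the mat 40.
- rack: The tube rack: a fixed wooden block 300 x 80 x 60 mm, length along its x, with a row of four round blind sockets 38 mm wide, 48 mm deep. Origin: centre of its underside; z up. It stands left or right of the carton; place and yaw vary.
- mat: Grey felt mat 300 (own x) x 250 (own y) x 4 mm, fixed to the desk on the other side of the carton from the rack. Origin: centre of its underside; z up. Place and yaw vary.
- rack_hole0 (a point): Centre of the mouth of socket 0 of the rack, 60 mm above the desk; all sockets are alike and empty at the start (a seated tube's centre is 4 mm above the mouth).
- rack_hole1 (a point): Centre of the mouth of socket 1 of the rack, 60 mm above the desk; all sockets are alike and empty at the start (a seated tube's centre is 4 mm above the mouth).
- rack_hole2 (a point): Centre of the mouth of socket 2 of the rack, 60 mm above the desk; all sockets are alike and empty at the start (a seated tube's centre is 4 mm above the mouth).
- rack_hole3 (a point): Centre of the mouth of socket 3 of the rack, 60 mm above the desk; all sockets are alike and empty at the start (a seated tube's centre is 4 mm above the mouth).
- tube0_mid (a point): Document tube 0, if present (two to four are, all alike): closed rigid white tube with grey end caps, 32 mm wide, 104 mm long, about 0.11 kg. The point is at its centre, 52 mm from either end; z along the tube. At the start it stands upright in a pocket of the carton, point 57 mm high.
- tube1_mid (a point): Document tube 1, if present (two to four are, all alike): closed rigid white tube with grey end caps, 32 mm wide, 104 mm long, about 0.11 kg. The point is at its centre, 52 mm from either end; z along the tube. At the start it stands upright in a pocket of the carton, point 57 mm high.
- tube2_mid (a point): Document tube 2, if present (two to four are, all alike): closed rigid white tube with grey end caps, 32 mm wide, 104 mm long, about 0.11 kg. The point is at its centre, 52 mm from either end; z along the tube. At the start it stands upright in a pocket of the carton, point 57 mm high.
- tube3_mid (a point): Document tube 3, if present (two to four are, all alike): closed rigid white tube with grey end caps, 32 mm wide, 104 mm long, about 0.11 kg. The point is at its centre, 52 mm from either end; z along the tube. At the start it stands upright in a pocket of the carton, point 57 mm high.
- loupe: Bystander: a black hand magnifier lying flat, 163 mm long; origin at the centre of its underside (of its lens).
- stamp: Bystander: a wooden hand stamp 78 mm high, 44 mm wide; origin at the centre of its underside.
- weight: Bystander: a brass paperweight 64 mm wide, 36 mm high; origin at the centre of its underside.
- paste: Bystander: a white jar 60 mm wide, 80 mm high; origin at the centre of its underside.
- folio: Bystander: a green bound book lying flat, 140 x 90 x 22 mm; origin at the centre of its underside.
- pot: Bystander: a white cup 72 mm wide, 95 mm high; origin at the centre of its underside.

How it is judged:
By the outcome, as a careful person would: the job done as asked, in the order asked, and still so for the second after the job is handed in, with the robot touching nothing.
Of tube0, tube1, tube2, tube3 only 2 to 4 are there at a start; the rules pass over those that are not, and their reading is None.
At some moment in a run one of lid, tin may be knocked a few centimetres aside while the robot is not near it.
It also fails if it takes over 210 s, if anything falls off the work surface, if the arm or the gripper's body presses on something with over 40 N, if the wrist force passes 120 N, or if a joint passes its speed limit or range.

ROBOT

A 6-joint arm with a two-finger parallel gripper is mounted at the origin on the work surface. World frame = base frame: x ahead of the robot, y to its left, z up, the work surface at z = 0. Lengths are in m, angles in rad, forces in N, time in s.
With the tool pointing down it reaches from about 0.375 to 0.9 m from the base axis. Payload 3.1 kg.
Tool frame: the origin (TCP) lies midway between the tips of the shut fingers; the grasp point (between the pads) lies 19 mm behind it; z points along the fingers, y is the line along which they close (so a half turn about z gives the same grasp; the last joint's range is limited). The gripper opens to 85 mm and grips with 20 to 120 N. Pads are 22 mm wide; open, the fingers measure 114 mm over their backs; the gripper's body (76 mm by 85 mm) begins 54 mm behind the grasp point. The pads swing forward as they close: fully open they stand 13 mm farther back than shut.
Start: joints at [1.127, 0.527, 1.433, -0, 1.181, -0.178], TCP at [0.164, 0.603, 0.231] pointing down, gripper open.
Joint ranges: [-3.08, 3.08], [-0.75, 2.2], [0.22, 2.44], [-1.43, 4.57], [0, 2.65], [-2.85, 2.85]. Speed limits (rad/s): [2.79, 2.79, 3.14, 3.14, 3.14, 3.14].

INTERFACE

Orientations are given as a unit quaternion [x, y, z, w].
In Python, from station import manip gives the robot as it stands.
- The arm moves only by the tool move_arm, never from a script. Its argument "increments" is a list that holds one entry, the list of rows, each a list of 5 numbers: the gripper's target within -1 to 1 (shut at 1, half-way at 0, fully open at -1), then the shift along the world's x, y, z in m, then the turn about the world's z in degrees. In form: [[[fingers, dx, dy, dz, twist], ...]]. A call has 1 to 8 rows; each row shifts and turns the commanded pose from where the row before left it; what a row does not reach is not made up. A row lasts 1/10 s, in which the tool goes at most 50 mm and 8.59 degrees, less where a joint would pass 70% of its speed; a pose out of reach is approached as far as the arm can. A call with a gripper value outside its range is refused whole. The fingers move at their own pace and stop on an object; "newtons" is the grip in N (left out, the last holds). Time passes only in rows, so rows that do not move let the fingers close. It gives the time, the measured TCP pose, the force, the opening and the grip force at its end, in the units of the state.
- manip.sense(): the state, without advancing time (a new reading comes with each control period).
- manip.snapshot(name): name is "side" or "top"; returns a dict with "img" (400x640x3 uint8, red, green, blue), "fx", "fy", "cx", "cy" (pixels), "world_to_cam" (4x4, takes a point from world to camera coordinates). Camera axes: x right, y down, z forward; pixel columns grow to the right and rows downward; lengths in m; the calibration is good to about 2 mm. A picture is of the moment at which its call begins. There is no depth.
- manip.sign_off(): hands the job in; it is judged then, once.
Trained networks look in the newest picture that a camera, given by its name, has taken for a name from the list of things; names that differ only in an ending like _2 or _b are one class to them, and where a whole thing is asked for, a point or a joint stands for the part that bears it (a point fixed in the world has none). Each returns a list of dicts, best first, with "confidence" (0 to 1); they miss things now and then, are a little off and sometimes report something else, mostly with a low value. They report only what shows in the picture. A call takes as long as a camera call.
- manip.spot_in(label, camera): "xyz" ([x, y, z] in m, in world coordinates, good to about 4 mm: the middle of the surface that is visible of it).
- manip.mark_of(label, camera): "xyz" ([x, y, z] in m, in world coordinates, good to about 4 mm: a listed point, or the origin of a listed thing).
The state is a dict: "t": time; "q": joint angles; "qd": joint speeds; "tau": joint torques, N m; "tcp_pos": TCP position; "tool_rot": TCP orientation; "force": force on the tool from outside, world axes, zero at the start; "ft_torque": the same for the moment, N m; "finger_gap": opening from 0.0 (shut) to 1.0 (fully open); "gripper_force": force on a finger pad.
Only numpy, scipy, OpenCV 4.12 (cv2) and the standard library are available. Lean on these libraries where they do the work, as an engineer would, in place of code of your own. Each camera call takes 0.05 s, during which the arm holds its last target. There are 200 camera calls.

## Working session

There is one attempt and no reset: what is moved stays moved. The work goes in short steps, Python scripts to look and compute and a tool call to move; the robot and the scene stay as the last step left them, time stands still between calls to the robot, and variables do not carry over. Pictures are saved under pics/ and viewed, at most 14 in all, crops included, and the job is handed in when it is done.

Besides the shell and the picture viewer there is one more tool, called as name(argument=value, ...), one argument or row to a line, values as JSON. move_arm: Moves the arm, as the interface text tells. Its arguments: {"type":"object","properties":{"increments":{"type":"array","items":{"type":"array","items":{"type":"array","items":{"type":"number"}}}},"newtons":{"type":"number"}},"required":["increments"]}

```bash
mkdir -p pics; cat > h.py <<'E'
from station import manip
import cv2, numpy as np
def snap(cam,name=None):
    s=manip.snapshot(cam)
    if name: cv2.imwrite(f'pics/{name}.png',s['img'][:,:,::-1])
    return s
def px(s,p):
    c=s['world_to_cam']@np.r_[p,1]; return np.array([s['fx']*c[0]/c[2]+s['cx'],s['fy']*c[1]/c[2]+s['cy']])
def ray(s,uv,z):
    T=np.linalg.inv(s['world_to_cam']); d=T[:3,:3]@[(uv[0]-s['cx'])/s['fx'],(uv[1]-s['cy'])/s['fy'],1]; o=T[:3,3]
    return o+d*(z-o[2])/d[2]
def mk(l,cam,n=1):
    for r in manip.mark_of(l,cam)[:n]: print(l,cam,np.round(r['xyz'],3),round(r['confidence'],2))
def yaw():
    from scipy.spatial.transform import Rotation as R
    m=R.from_quat(manip.sense()['tool_rot']).as_matrix(); return np.degrees(np.arctan2(m[1,1],m[0,1]))
E
python3 - <<'E'
from h import *
for c in('top','side'):
    s=snap(c,c+'0')
    T=np.linalg.inv(s['world_to_cam']);print(c,T.round(3).tolist(),s['fx'])
for l in 'lid_grip case rack mat rack_hole0 rack_hole1 rack_hole2 rack_hole3 loupe stamp weight paste folio pot'.split(): mk(l,'top'); 
for l in 'lid_grip rack mat'.split():mk(l,'side')
print('closing-axis yaw',yaw(),manip.sense()['t'])
E
```

```text
top [[-0.02, -0.994, 0.106, 0.424], [-1.0, 0.023, 0.021, -0.011], [-0.023, -0.106, -0.994, 1.375], [0.0, 0.0, 0.0, 1.0]] 468.0055828142849
side [[-0.954, -0.182, 0.237, 0.378], [-0.299, 0.564, -0.77, 0.666], [0.006, -0.805, -0.593, 0.624], [0.0, 0.0, 0.0, 1.0]] 398.7594885112376
lid_grip top [ 0.553 -0.019  0.191] 0.91
mat top [ 0.545 -0.337  0.004] 0.75
rack_hole0 top [0.418 0.336 0.061] 0.89
rack_hole1 top [0.418 0.336 0.061] 0.89
rack_hole2 top [0.418 0.336 0.061] 0.89
rack_hole3 top [0.418 0.336 0.061] 0.89
loupe top [0.365 0.154 0.003] 0.64
stamp top [0.781 0.096 0.   ] 0.58
weight top [ 0.362 -0.167 -0.002] 0.89
paste top [ 0.794 -0.029 -0.002] 0.62
folio top [ 0.783 -0.198  0.002] 0.66
pot top [ 0.781  0.217 -0.001] 0.73
lid_grip side [ 0.553 -0.023  0.192] 0.72
rack side [ 0.521  0.319 -0.001] 0.83
mat side [ 0.544 -0.344  0.002] 0.79
closing-axis yaw 74.77238580719025 0.95
```

View pics/top0.png

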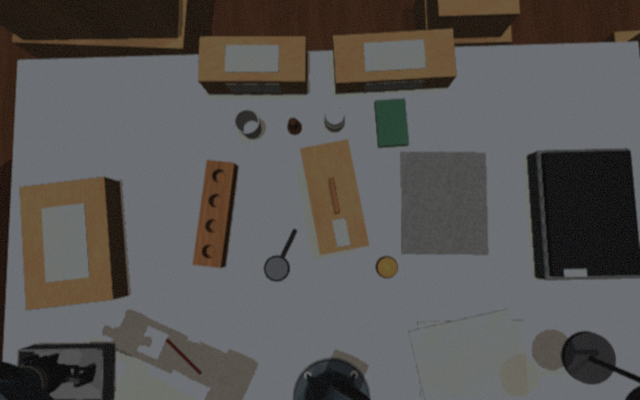

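View pics/side0.png

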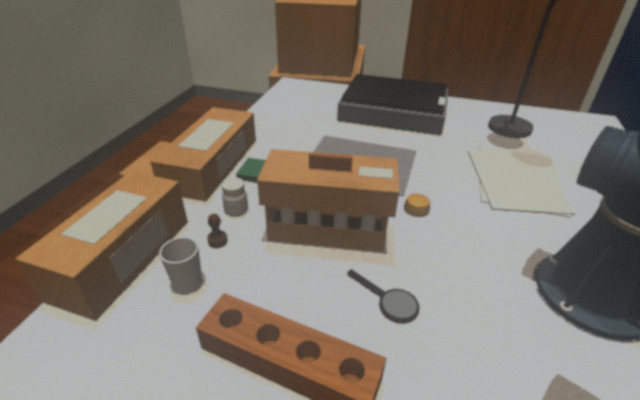

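The top view shows the rack on the left, with holes near (218,176), (214,200), (211,225) and (208,251). The lid is at (335,197) with its bar from (331,178) to (338,213), and the mat at (401–488, 152–254). The desk is free left of the rack, around (160,235).

```bash
python3 - <<'E'
from h import *
s=snap('top')
for n,uvs,z in [('holes',[(218,176),(214,200),(211,225),(208,251)],.06),('lid',[(301,148),(348,140),(368,245),(321,255)],.173),('bar',[(331,178),(338,213)],.207),('mat',[(401,152),(487,152),(488,254),(401,254)],.004),('box',[(122,180),(129,295)],0),('rack',[(194,265),(222,267)],.06),('paper',[(410,330),(508,310)],0),('blk',[(540,278)],0),('wt',[(387,267)],.036)]:
    print(n,[ray(s,u,z)[:2].round(3).tolist() for u in uvs])
for r in manip.mark_of('rack_hole0','top'): print(np.round(r['xyz'],3),r['confidence'])
for r in manip.mark_of('case','top'): print('case',np.round(r['xyz'],3),r['confidence'])
# lid bar yaw from colour
im=s['img'].astype(int); hsv=cv2.cvtColor(s['img'],cv2.COLOR_RGB2HSV)
print(hsv[195,334],hsv[195,322],hsv[220,215])
E
```

```text
holes [[0.629, 0.308], [0.56, 0.32], [0.489, 0.328], [0.417, 0.336]]
lid [[0.68, 0.063], [0.698, -0.06], [0.424, -0.104], [0.401, 0.016]]
bar [[0.594, -0.013], [0.505, -0.029]]
mat [[0.696, -0.223], [0.69, -0.476], [0.392, -0.461], [0.397, -0.212]]
box [[0.633, 0.612], [0.294, 0.583]]
rack [[0.379, 0.375], [0.372, 0.296]]
paper [[0.181, -0.229], [0.232, -0.51]]
blk [[0.32, -0.607]]
wt [[0.362, -0.166]]
[0.563 0.314 0.058] 0.77
[0.488 0.325 0.06 ] 0.63
[0.632 0.307 0.063] 0.58
[ 12 146  98] [ 16 120 106] [ 12 144  85]
```

```bash
python3 - <<'E'
import cv2
i=cv2.imread('pics/top0.png')[130:280,180:380]; cv2.imwrite('pics/crop0.png',cv2.resize(i,None,fx=4,fy=4,interpolation=cv2.INTER_CUBIC))
E
```

```text
(no output)
```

View pics/crop0.png

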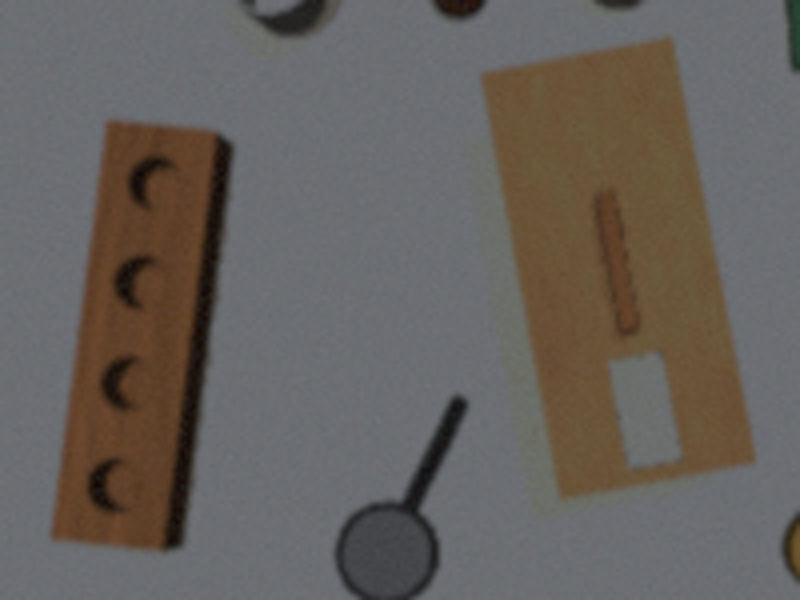

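move_arm(
  increments=[
    [[0,0.02425,-0.039,0.0045,1.55],[0,0.02425,-0.039,0.0045,1.55],[0,0.02425,-0.039,0.0045,1.55],[0,0.02425,-0.039,0.0045,1.55],[0,0.02425,-0.039,0.0045,1.55],[0,0.02425,-0.039,0.0045,1.55],[0,0.02425,-0.039,0.0045,1.55],[0,0.02425,-0.039,0.0045,1.55]],
  ],
  newtons=60,
)

```text
t: 1.9
tcp_pos: [0.3589, 0.2895, 0.2678]
tool_rot: [0.024, 1.0, 0.0, 0.0]
force: [1.2, -0.5, 0.2]
finger_gap: 0.499
gripper_force: 0.0
```

move_arm(
  increments=[
    [[0,0.02425,-0.039,0.0045,1.55],[0,0.02425,-0.039,0.0045,1.55],[0,0.02425,-0.039,0.0045,1.55],[0,0.02425,-0.039,0.0045,1.55],[0,0.02425,-0.039,0.0045,1.55],[0,0.02425,-0.039,0.0045,1.55],[0,0.02425,-0.039,0.0045,1.55],[0,0.02425,-0.039,0.0045,1.55]],
  ],
)

```text
t: 2.7
tcp_pos: [0.5529, -0.0228, 0.3037]
tool_rot: [-0.084, 0.996, 0.0, 0.0]
force: [0.8, 0.2, 0.2]
finger_gap: 0.499
gripper_force: 0.0
```

move_arm(
  increments=[
    [[0,-0.001,0.002,-0.04,0],[0,0,0,-0.04,0],[0,0,0,-0.041,0],[1,0,0,0,0],[1,0,0,0,0],[1,0,0,0,0],[1,0,0,0,0]],
  ],
)

```text
t: 3.4
tcp_pos: [0.5524, -0.0191, 0.1844]
tool_rot: [-0.084, 0.996, -0.001, 0.002]
force: [0.8, -0.4, -2.5]
finger_gap: 0.131
gripper_force: 60.9
```

move_arm(
  increments=[
    [[1,0,0,0.02,0],[1,0,0,0.04,0],[1,0,0,0.04,0],[1,0,0.01,0.01,0],[1,-0.01,0.04,0,-1],[1,-0.01,0.045,0,-1],[1,-0.01,0.045,0,-1],[1,-0.01,0.045,0,-1]],
  ],
)

```text
t: 4.2
tcp_pos: [0.5099, 0.168, 0.2924]
tool_rot: [-0.048, 0.999, 0.0, 0.0]
force: [0.7, 0.2, -1.1]
finger_gap: 0.13
gripper_force: 60.9
```

move_arm(
  increments=[
    [[1,-0.01,0.045,0,-1],[1,-0.01,0.045,0,-1],[1,-0.01,0.045,0,-1],[1,-0.01,0.045,0,-1],[1,-0.01,0.045,0,-1],[1,-0.01,0.045,0,-0.5],[1,-0.002,0.042,0,0],[1,0,0,0,0]],
  ],
)

```text
t: 5.0
tcp_pos: [0.4469, 0.4837, 0.2918]
tool_rot: [-0.004, 1.0, 0.002, 0.0]
force: [0.5, -1.2, -2.5]
finger_gap: 0.127
gripper_force: 60.8
```

move_arm(
  increments=[
    [[1,0,-0.004,-0.04,0],[1,0,0,-0.045,0],[1,0,0,-0.045,0],[1,0,0,-0.045,0],[1,0,0,-0.025,0],[1,0,0,-0.012,0],[1,0,0,-0.004,0],[1,0,0,0,0]],
  ],
)

```text
t: 5.8
tcp_pos: [0.4496, 0.4744, 0.077]
tool_rot: [-0.001, 1.0, 0.0, 0.001]
force: [0.9, 1.0, -1.8]
finger_gap: 0.13
gripper_force: 60.8
```

move_arm(
  increments=[
    [[1,0,0,-0.003,0],[1,0,0,0,0],[0,0,0,0,0],[0,0,0,0,0],[0,0,0,0.04,0],[0,0,0,0.05,0],[0,0,0,0.05,0],[-1,0,0,0.05,0]],
  ],
)

```text
t: 6.6
tcp_pos: [0.4491, 0.474, 0.266]
tool_rot: [-0.001, 1.0, 0.0, 0.0]
force: [0.3, 1.7, 0.9]
finger_gap: 0.656
gripper_force: 0.0
```

move_arm(
  increments=[
    [[-1,0.0,-0.04,0.0,1],[-1,0.0,-0.04,0.0,1],[-1,0.0,-0.04,0.0,1],[-1,0.0,-0.04,0.0,1],[-1,0.0,-0.04,0.0,1],[-1,0.0,-0.04,0.0,1],[-1,0,-0.04,0,1],[-1,0,-0.04,0,1]],
  ],
)

```text
t: 7.4
tcp_pos: [0.4492, 0.1526, 0.2642]
tool_rot: [-0.071, 0.997, -0.0, 0.001]
force: [1.1, 0.2, 0.1]
finger_gap: 1.002
gripper_force: 0.0
```

```bash
python3 - <<'E'
from h import *
s=snap('top','top1'); t=snap('side')
for l in 'tin_mid tray_grip lid_grip'.split():
    mk(l,'top');mk(l,'side')
print(yaw(),manip.sense()['tcp_pos'])
cv2.imwrite('pics/crop1.png',cv2.resize(s['img'][120:290,100:400,::-1],None,fx=2.66,fy=2.66,interpolation=cv2.INTER_CUBIC))
E
```

```text
tin_mid top [ 0.578 -0.018  0.144] 0.56
tin_mid side [ 0.573 -0.015  0.145] 0.66
tray_grip top [ 0.558 -0.019  0.141] 0.85
tray_grip side [ 0.555 -0.02   0.146] 0.96
lid_grip top [0.453 0.476 0.081] 0.96
lid_grip side [0.487 0.331 0.061] 0.69
98.16857480287015 [0.44915925 0.15514228 0.26346879]
```

View pics/crop1.png

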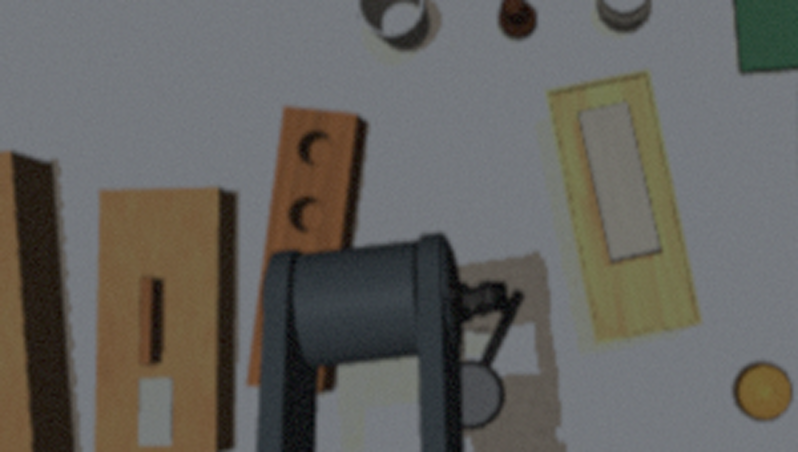

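The picture shows the lid standing aside. The tin lies on the tray with crop corners (578,112), (630,102), (661,252) and (612,262). The tray corners are (549,92), (648,73), (701,322) and (598,343).

```bash
python3 - <<'E'
from h import *
s=snap('top')
f=lambda L,z:np.array([ray(s,(u/2.66+100,v/2.66+120),z)[:2] for u,v in L])
for L,z in (([(578,112),(630,102),(661,252),(612,262)],.168),([(549,92),(648,73),(701,322),(598,343)],.132)):
    P=f(L,z); d=(P[0]+P[1]-P[2]-P[3]); print(P.mean(0).round(4),np.degrees(np.arctan2(d[1],d[0])),P.round(3).tolist())
E
```

```text
[ 0.5727 -0.0185] 10.811727963323497 [[0.642, 0.021], [0.651, -0.03], [0.503, -0.056], [0.494, -0.009]]
[ 0.5522 -0.0217] 10.128984518795495 [[0.67, 0.051], [0.687, -0.049], [0.435, -0.096], [0.416, 0.007]]
```

move_arm(
  increments=[
    [[-1,0.025,-0.035,0.0,0.5],[-1,0.025,-0.035,0.0,0.5],[-1,0.025,-0.035,0.0,0.5],[-1,0.025,-0.035,-0.01,0.3],[-1,0.025,-0.032,-0.03,0],[-1,0,0,-0.03,0],[-1,0,0,-0.03,0],[-1,0,0,-0.026,0]],
  ],
)

```text
t: 8.65
tcp_pos: [0.5738, -0.0169, 0.1357]
tool_rot: [-0.086, 0.996, 0.0, -0.001]
force: [-0.6, -0.2, 0.4]
finger_gap: 1.001
gripper_force: 0.0
```

move_arm(
  increments=[
    [[0.3,0,0,0,0],[0.5,0,0,0,0],[0.6,0,0,0,0],[0.6,0,0,0,0],[0.6,0,0,0,0]],
  ],
  newtons=60,
)

```text
t: 9.15
tcp_pos: [0.5748, -0.0175, 0.139]
tool_rot: [-0.086, 0.996, -0.0, 0.001]
force: [-0.7, 0.9, 1.4]
finger_gap: 0.573
gripper_force: 63.7
```

move_arm(
  increments=[
    [[0.6,0,0,0.02,0],[0.6,0,0,0.035,0],[0.6,0,0,0.03,0],[0.6,-0.003,-0.04,0,-1.25],[0.6,-0.003,-0.04,0,-1.25],[0.6,-0.003,-0.04,0,-1.25],[0.6,-0.003,-0.04,0,-1.25],[0.6,-0.003,-0.04,0,-1.25]],
  ],
)

```text
t: 9.95
tcp_pos: [0.5583, -0.219, 0.2229]
tool_rot: [-0.031, 1.0, -0.0, 0.0]
force: [0.3, 0.0, -3.0]
finger_gap: 0.573
gripper_force: 63.2
```

move_arm(
  increments=[
    [[0.6,-0.003,-0.04,0,-1.25],[0.6,-0.003,-0.04,0,-1.25],[0.6,-0.003,-0.04,-0.02,-1.25],[0.6,-0.003,-0.04,-0.035,-1.25],[0.6,-0.003,-0.033,-0.04,-1.25],[0.6,0,0,-0.04,0],[0.6,0,0,-0.035,0],[0.6,0,0,-0.025,0]],
  ],
)

```text
t: 10.75
tcp_pos: [0.5425, -0.4063, 0.0283]
tool_rot: [0.023, 1.0, 0.001, -0.002]
force: [0.5, 0.0, -2.7]
finger_gap: 0.574
gripper_force: 63.1
```

move_arm(
  increments=[
    [[0.6,0,0,-0.005,0],[0.6,0,0,-0.003,0],[0.6,0,0,0,0]],
  ],
)

```text
t: 11.05
tcp_pos: [0.545, -0.4076, 0.0245]
tool_rot: [0.023, 1.0, -0.001, 0.001]
force: [0.3, -0.1, -2.0]
finger_gap: 0.571
gripper_force: 63.1
```

move_arm(
  increments=[
    [[0.6,0,0,-0.003,0],[0.6,0,0,-0.002,0],[0.6,0,0,0,0]],
  ],
)

```text
t: 11.35
tcp_pos: [0.5446, -0.4072, 0.0191]
tool_rot: [0.023, 1.0, -0.001, 0.001]
force: [-0.0, -0.6, -1.1]
finger_gap: 0.574
gripper_force: 63.3
```

move_arm(
  increments=[
    [[0.6,0,0,-0.0015,0],[0.6,0,0,0,0],[-1,0,0,0,0],[-1,0,0,0,0],[-1,0,0,0.03,0],[-1,0,0,0.05,0],[-1,0,0,0.05,0],[-1,0,0,0.05,0]],
  ],
)

```text
t: 12.15
tcp_pos: [0.5441, -0.4069, 0.1983]
tool_rot: [0.023, 1.0, 0.0, -0.0]
force: [1.3, -0.0, -0.0]
finger_gap: 0.998
gripper_force: 0.0
```

move_arm(
  increments=[
    [[0,0,0.04,0.01,1.4],[0,0.0,0.048,0.01,1.4],[0,0.0,0.048,0.01,1.4],[0,0.0,0.048,0.01,1.4],[0,0.0,0.048,0.0,1.4],[0,0.0,0.048,0.0,1.4],[0,0.0,0.048,0,1.4],[0,0.007,0.057,0,2.7]],
  ],
)

```text
t: 12.95
tcp_pos: [0.5496, -0.0276, 0.237]
tool_rot: [-0.086, 0.996, -0.0, 0.0]
force: [1.6, -0.1, -0.3]
finger_gap: 0.503
gripper_force: 0.0
```

```bash
python3 - <<'E'
from h import *
s=snap('top','top2'); t=snap('side','side2')
for l in 'tin_mid tray_grip lid_grip'.split():
    mk(l,'top');mk(l,'side')
print(yaw(),manip.sense()['tcp_pos'])
E
```

```text
tin_mid top [ 0.547 -0.409  0.026] 0.74
tin_mid side [ 0.544 -0.408  0.026] 0.76
tray_grip top [ 0.556 -0.02   0.143] 0.73
tray_grip side [ 0.553 -0.02   0.144] 0.74
lid_grip top [0.45  0.478 0.079] 0.93
lid_grip side [ 0.553 -0.017  0.145] 0.58
99.7410836258654 [ 0.55045567 -0.03095985  0.23668425]
```

View pics/side2.png

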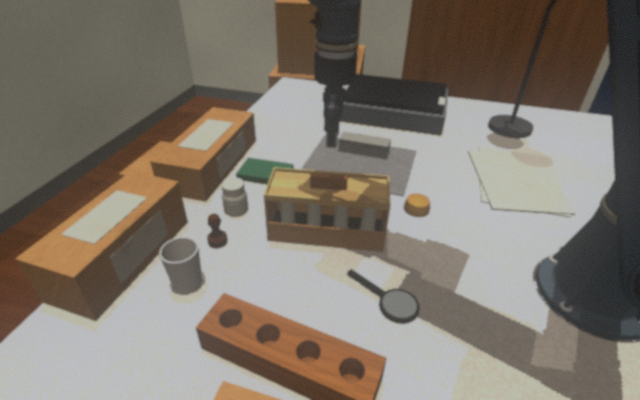

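The side view shows the tin on the mat at (364,146), and the tray bar is bare at (327,180). Next I grip the tray.

move_arm(
  increments=[
    [[0,0.003,0.008,-0.03,0],[0,0,0,-0.04,0],[0,0,0,-0.035,0],[1,0,0,0,0],[1,0,0,0,0],[1,0,0,0,0],[1,0,0,0,0],[1,0,0,0,0]],
  ],
  newtons=70,
)

```text
t: 14.15
tcp_pos: [0.554, -0.0216, 0.1331]
tool_rot: [-0.086, 0.996, -0.0, 0.001]
force: [-0.3, 0.1, -3.0]
finger_gap: 0.122
gripper_force: 71.2
```

move_arm(
  increments=[
    [[1,0,0,0.015,0],[1,0,0,0.03,0],[1,0,0,0.03,0],[1,-0.001,-0.04,0,-1.7],[1,-0.001,-0.04,0,-1.7],[1,-0.001,-0.04,0,-1.7],[1,-0.001,-0.04,0,-1.7],[1,-0.001,-0.04,0,-1.7]],
  ],
)

```text
t: 14.95
tcp_pos: [0.5481, -0.2227, 0.2076]
tool_rot: [-0.012, 1.0, -0.0, 0.001]
force: [1.3, -0.2, -1.9]
finger_gap: 0.123
gripper_force: 71.2
```

move_arm(
  increments=[
    [[1,-0.001,-0.04,0,-1.7],[1,-0.002,-0.039,-0.02,-2],[1,0,0,-0.04,0],[1,0,0,-0.04,0],[1,0,0,-0.03,0],[1,0,0,-0.03,0],[1,0,0,-0.01,0],[1,0,0,0,0]],
  ],
)

```text
t: 15.75
tcp_pos: [0.5446, -0.2997, 0.0357]
tool_rot: [0.02, 1.0, 0.001, -0.001]
force: [0.1, 0.6, -1.7]
finger_gap: 0.124
gripper_force: 71.1
```

move_arm(
  increments=[
    [[1,0,0,-0.003,0],[1,0,0,-0.002,0],[1,0,0,0,0],[1,0,0,0,0]],
  ],
)

```text
t: 16.15
tcp_pos: [0.5458, -0.3007, 0.0328]
tool_rot: [0.02, 1.0, -0.001, 0.001]
force: [0.2, -0.1, -2.3]
finger_gap: 0.123
gripper_force: 71.2
```

move_arm(
  increments=[
    [[1,0,0,-0.002,0],[1,0,0,-0.0015,0],[1,0,0,0,0],[1,0,0,0,0]],
  ],
)

```text
t: 16.55
tcp_pos: [0.5453, -0.3004, 0.0282]
tool_rot: [0.02, 1.0, -0.0, 0.0]
force: [0.8, -0.2, -2.8]
finger_gap: 0.123
gripper_force: 71.2
```

move_arm(
  increments=[
    [[1,0,0,-0.002,0],[1,0,0,0,0],[0,0,0,0,0],[0,0,0,0,0],[0,0,0,0.03,0],[0,0,0,0.05,0],[-0.5,0,0,0.05,0],[-0.5,0,0,0.05,0]],
  ],
)

```text
t: 17.35
tcp_pos: [0.545, -0.3002, 0.2076]
tool_rot: [0.02, 1.0, 0.0, -0.0]
force: [0.2, -0.9, -0.4]
finger_gap: 0.748
gripper_force: 0.0
```

```bash
python3 - <<'E'
from h import *
s=snap('top','top3'); t=snap('side')
for l in 'tin_mid tray_grip lid_grip case'.split():
    mk(l,'top');mk(l,'side')
for c in('top','side'): mk('tube0_mid',c,6)
print(yaw(),manip.sense()['tcp_pos'])
cv2.imwrite('pics/crop3.png',cv2.resize(s['img'][120:280,100:500,::-1],None,fx=2,fy=2,interpolation=cv2.INTER_CUBIC))
E
```

```text
tin_mid top [ 0.546 -0.408  0.025] 0.66
tin_mid side [ 0.545 -0.408  0.026] 0.55
tray_grip top [ 0.548 -0.301  0.035] 0.61
tray_grip side [ 0.543 -0.299  0.042] 0.56
lid_grip top [0.453 0.477 0.083] 0.93
case top [ 0.553 -0.021  0.   ] 0.9
case side [ 0.557 -0.02  -0.003] 0.75
tube0_mid side [ 0.586 -0.013  0.056] 0.66
tube0_mid side [ 0.465 -0.037  0.057] 0.59
87.66409296037658 [ 0.54483176 -0.30007191  0.20485111]
```

View pics/crop3.png

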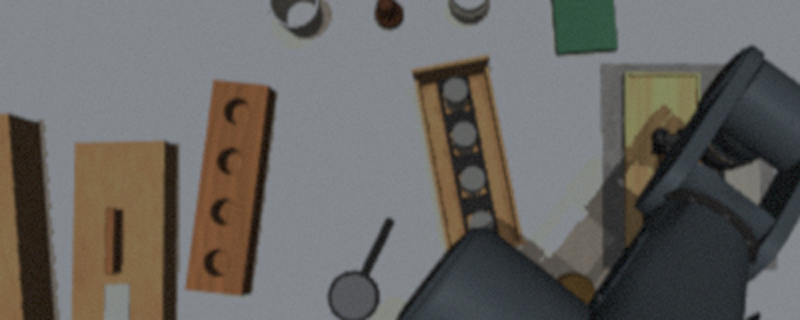

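All four tubes show, as grey caps at crop (456,90), (464,134), (472,179) and (481,221), and the tray lies beside the tin.

```bash
python3 - <<'E'
from h import *
s=snap('top')
P=np.array([ray(s,(u/2+100,v/2+120),.109)[:2] for u,v in [(456,90),(464,134),(472,179),(481,221)]]); print(P.round(4).tolist())
H=np.array([ray(s,(u/4+180,v/4+130),.06)[:2] for u,v in [(153,182),(137,283),(122,384),(106,486)]]); print(H.round(4).tolist())
c,y=np.array([.553,-.021]),np.radians(10)
print((c+np.outer([93,31,-31,-93],[np.cos(y),np.sin(y)])/1000).round(4).tolist())
R=np.array([ray(s,u,.06)[:2] for u in [(180+108/4,130+122/4),(180+217/4,130+134/4),(180+167/4,130+549/4),(180+53/4,130+539/4)]]);print('rack',R.round(3).tolist(),R.mean(0).round(4))
E
```

```text
[[0.6444, -0.0063], [0.5834, -0.0158], [0.5218, -0.0253], [0.4647, -0.036]]
[[0.6302, 0.3076], [0.558, 0.3188], [0.4867, 0.3292], [0.4154, 0.3401]]
[[0.6446, -0.0049], [0.5835, -0.0156], [0.5225, -0.0264], [0.4614, -0.0371]]
rack [[0.674, 0.34], [0.664, 0.262], [0.371, 0.297], [0.379, 0.377]] [0.5221 0.319 ]
```

move_arm(
  increments=[
    [[-0.2,0.0125,0.037,0,1.55],[-0.2,0.0125,0.037,0,1.55],[-0.2,0.0125,0.037,0,1.55],[-0.2,0.0125,0.037,0,1.55],[-0.2,0.0125,0.037,0,1.55],[-0.2,0.0125,0.037,0,1.55],[-0.2,0.0125,0.037,0,1.55],[-0.2,0.0125,0.036,0,1.55]],
  ],
  newtons=60,
)

```text
t: 18.8
tcp_pos: [0.6456, -0.0037, 0.2059]
tool_rot: [-0.088, 0.996, 0.0, -0.0]
force: [0.3, -0.8, 0.3]
finger_gap: 0.6
gripper_force: 0.0
```

move_arm(
  increments=[
    [[-0.2,0,0,-0.04,0],[-0.2,0,0,-0.045,0],[-0.2,0,0,-0.04,0],[-0.2,0,0,-0.014,0],[0.6,0,0,0,0],[0.6,0,0,0,0],[0.6,0,0,0,0],[0.6,0,0,0,0]],
  ],
)

```text
t: 19.6
tcp_pos: [0.6466, -0.0057, 0.0693]
tool_rot: [-0.088, 0.996, -0.0, 0.002]
force: [-0.5, 0.3, -0.5]
finger_gap: 0.362
gripper_force: 59.3
```

move_arm(
  increments=[
    [[0.6,0,0,0.02,0],[0.6,0,0,0.04,0],[0.6,0,0,0.04,0],[0.6,-0.002,0.04,0,0],[0.6,-0.002,0.04,0,0],[0.6,-0.002,0.04,0,0],[0.6,-0.002,0.04,0,0],[0.6,-0.002,0.04,0,0]],
  ],
)

```text
t: 20.4
tcp_pos: [0.6355, 0.1961, 0.1689]
tool_rot: [-0.088, 0.996, 0.0, 0.001]
force: [0.0, 0.1, -0.7]
finger_gap: 0.36
gripper_force: 59.5
```

move_arm(
  increments=[
    [[0.6,-0.002,0.04,0,0],[0.6,-0.002,0.04,0,0],[0.6,-0.0015,0.033,0,0],[0.6,0,0,-0.02,0],[0.6,0,0,-0.01,0],[0.6,0,0,0,0]],
  ],
)

```text
t: 21.0
tcp_pos: [0.6284, 0.3069, 0.1358]
tool_rot: [-0.088, 0.996, -0.001, -0.002]
force: [-0.9, -0.2, -1.9]
finger_gap: 0.363
gripper_force: 59.6
```

```bash
python3 - <<'E'
from h import *
s=snap('top','top4'); t=snap('side','side4')
for c in('top','side'): mk('tube0_mid',c,4); mk('rack_hole0',c,4)
print(yaw(),manip.sense()['tcp_pos'])
a=s['img'][130:280,160:260,::-1]; b=t['img'][180:400,170:400,::-1]
cv2.imwrite('pics/crop4.png',np.hstack([cv2.resize(a,(373,560),interpolation=cv2.INTER_CUBIC),cv2.resize(b,None,fx=1.85,fy=560/220,interpolation=cv2.INTER_CUBIC)]))
E
```

```text
tube0_mid top [ 0.464 -0.034  0.058] 0.58
tube0_mid top [0.364 0.153 0.002] 0.24
rack_hole0 top [0.416 0.333 0.06 ] 0.93
rack_hole0 top [0.559 0.316 0.06 ] 0.77
rack_hole0 top [0.634 0.308 0.063] 0.61
rack_hole0 top [0.486 0.326 0.059] 0.58
tube0_mid side [ 0.466 -0.036  0.059] 0.71
tube0_mid side [0.781 0.219 0.001] 0.51
tube0_mid side [ 0.523 -0.022  0.055] 0.5
tube0_mid side [ 0.542 -0.343  0.001] 0.33
rack_hole0 side [0.561 0.319 0.06 ] 0.86
rack_hole0 side [0.635 0.307 0.058] 0.81
rack_hole0 side [0.487 0.325 0.061] 0.75
100.002548631123 [0.63064035 0.30700739 0.13823864]
```

View pics/crop4.png

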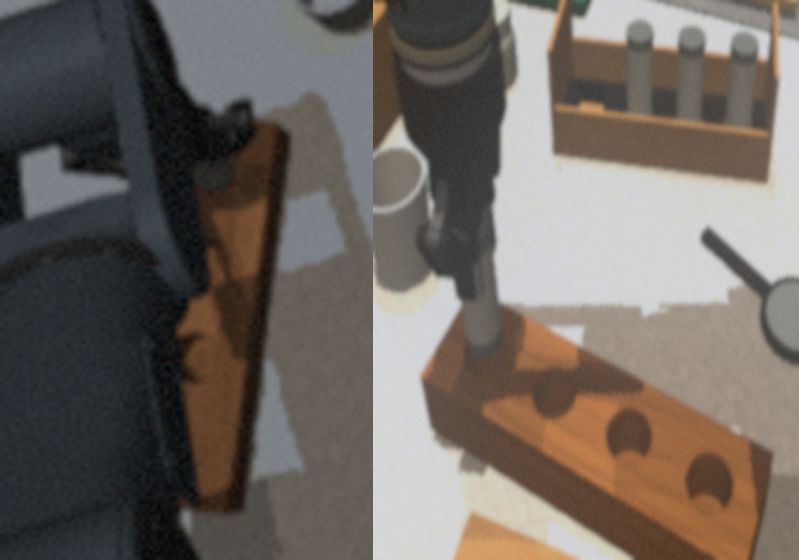

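move_arm(
  increments=[
    [[0.6,0.0015,0.0005,-0.006,0],[0.6,0,0,-0.006,0],[0.6,0,0,-0.005,0],[0.6,0,0,-0.005,0],[0.6,0,0,0,0]],
  ],
)

```text
t: 21.8
tcp_pos: [0.6304, 0.3079, 0.1138]
tool_rot: [-0.088, 0.996, -0.0, -0.001]
force: [-0.8, 0.5, -0.9]
finger_gap: 0.36
gripper_force: 59.6
```

move_arm(
  increments=[
    [[0.6,0,0,-0.01,0],[0.6,0,0,-0.01,0],[0.6,0,0,-0.01,0],[0.6,0,0,-0.006,0],[0.6,0,0,-0.002,0],[0.6,0,0,0,0],[0.6,0,0,0,0]],
  ],
)

```text
t: 22.5
tcp_pos: [0.6316, 0.3083, 0.0775]
tool_rot: [-0.088, 0.996, 0.0, 0.0]
force: [0.7, -0.1, -0.4]
finger_gap: 0.364
gripper_force: 59.6
```

Lower a little more, release, rise, and start back for tube 2 at (0.5835,-0.0157).

move_arm(
  increments=[
    [[0.6,0,0,-0.002,0],[0.6,0,0,-0.002,0],[0.6,0,0,0,0],[-0.2,0,0,0,0],[-0.2,0,0,0,0],[-0.2,0,0,0,0],[-0.2,0,0,0.045,0],[-0.2,0,0,0.045,0]],
  ],
)

```text
t: 23.3
tcp_pos: [0.6299, 0.3076, 0.1618]
tool_rot: [-0.088, 0.996, -0.001, -0.003]
force: [1.3, 0.3, 0.3]
finger_gap: 0.596
gripper_force: 0.0
```

move_arm(
  increments=[
    [[-0.2,-0.006,-0.04,0.01,0],[-0.2,-0.006,-0.04,0,0],[-0.2,-0.006,-0.04,0,0],[-0.2,-0.006,-0.04,0,0],[-0.2,-0.006,-0.04,0,0],[-0.2,-0.006,-0.04,0,0],[-0.2,-0.006,-0.04,0,0],[-0.2,-0.006,-0.044,0,0]],
  ],
)

```text
t: 24.1
tcp_pos: [0.5829, -0.0171, 0.1734]
tool_rot: [-0.088, 0.996, 0.0, 0.0]
force: [0.1, -0.2, 0.3]
finger_gap: 0.597
gripper_force: 0.0
```

move_arm(
  increments=[
    [[-0.2,0,0.001,-0.04,0],[-0.2,0,0,-0.04,0],[-0.2,0,0,-0.024,0],[0.6,0,0,0,0],[0.6,0,0,0,0],[0.6,0,0,0,0],[0.6,0,0,0,0]],
  ],
)

```text
t: 24.8
tcp_pos: [0.5836, -0.0148, 0.0705]
tool_rot: [-0.088, 0.996, -0.0, 0.001]
force: [-1.8, 0.4, -1.3]
finger_gap: 0.362
gripper_force: 59.3
```

move_arm(
  increments=[
    [[0.6,0,0,0.02,0],[0.6,0,0,0.04,0],[0.6,0,0,0.04,0],[0.6,-0.003,0.04,0,0],[0.6,-0.003,0.04,0,0],[0.6,-0.003,0.04,0,0],[0.6,-0.003,0.04,0,0],[0.6,-0.003,0.04,0,0]],
  ],
)

```text
t: 25.6
tcp_pos: [0.5688, 0.187, 0.171]
tool_rot: [-0.088, 0.996, 0.0, 0.002]
force: [0.5, -0.4, -1.1]
finger_gap: 0.36
gripper_force: 59.5
```

move_arm(
  increments=[
    [[0.6,-0.003,0.04,0,0],[0.6,-0.003,0.04,0,0],[0.6,-0.003,0.04,0,0],[0.6,0,0.011,0,0],[0.6,0,0,-0.02,0],[0.6,0,0,-0.015,0],[0.6,0,0,0,0]],
  ],
)

```text
t: 26.3
tcp_pos: [0.5576, 0.3149, 0.1322]
tool_rot: [-0.088, 0.996, -0.001, -0.002]
force: [-0.9, -0.4, -1.6]
finger_gap: 0.361
gripper_force: 59.7
```

```bash
python3 - <<'E'
from h import *
print(manip.sense()['tcp_pos']); snap('side'); print(manip.sense()['tcp_pos'])
E
```

```text
[0.55757416 0.31491131 0.13216952]
[0.5585284  0.31508149 0.13325428]
```

move_arm(
  increments=[
    [[0.6,0.0015,0.0015,-0.004,0],[0.6,0,0,-0.006,0],[0.6,0,0,-0.005,0],[0.6,0,0,-0.005,0],[0.6,0,0,0,0]],
  ],
)

```text
t: 26.85
tcp_pos: [0.5624, 0.3178, 0.1219]
tool_rot: [-0.088, 0.996, 0.0, 0.003]
force: [-9.4, -4.3, 34.6]
finger_gap: 0.36
gripper_force: 63.5
```

move_arm(
  increments=[
    [[0.6,0,0,0.012,0],[0.6,0,0,0.002,0],[0.6,0,0,0,0]],
  ],
)

```text
t: 27.15
tcp_pos: [0.561, 0.3176, 0.1283]
tool_rot: [-0.088, 0.996, 0.0, 0.0]
force: [-0.3, 0.7, -0.8]
finger_gap: 0.356
gripper_force: 59.7
```

```bash
python3 - <<'E'
from h import *
t=snap('side'); s=snap('top')
p=np.array(manip.sense()['tcp_pos']); print(p)
mk('rack_hole0','side',4); mk('rack_hole0','top',4)
u,v=px(t,[.56,.3165,.08]).astype(int); print(u,v, px(t,[p[0],p[1],.068]), px(t,[.56,.3165,.06]))
cv2.imwrite('pics/crop5.png',cv2.resize(t['img'][v-50:v+70,u-70:u+90,::-1],None,fx=5,fy=5,interpolation=cv2.INTER_CUBIC))
E
```

```text
[0.56029601 0.31735153 0.12706678]
rack_hole0 side [0.635 0.307 0.063] 0.94
rack_hole0 side [0.487 0.327 0.057] 0.68
rack_hole0 side [0.418 0.337 0.063] 0.59
rack_hole0 side [0.561 0.316 0.059] 0.59
rack_hole0 top [0.632 0.308 0.061] 0.82
rack_hole0 top [0.559 0.315 0.058] 0.75
rack_hole0 top [0.486 0.327 0.06 ] 0.69
rack_hole0 top [0.419 0.335 0.061] 0.62
266 325 [266.56051188 330.40548711] [267.23708058 332.99928132]
```

View pics/crop5.png

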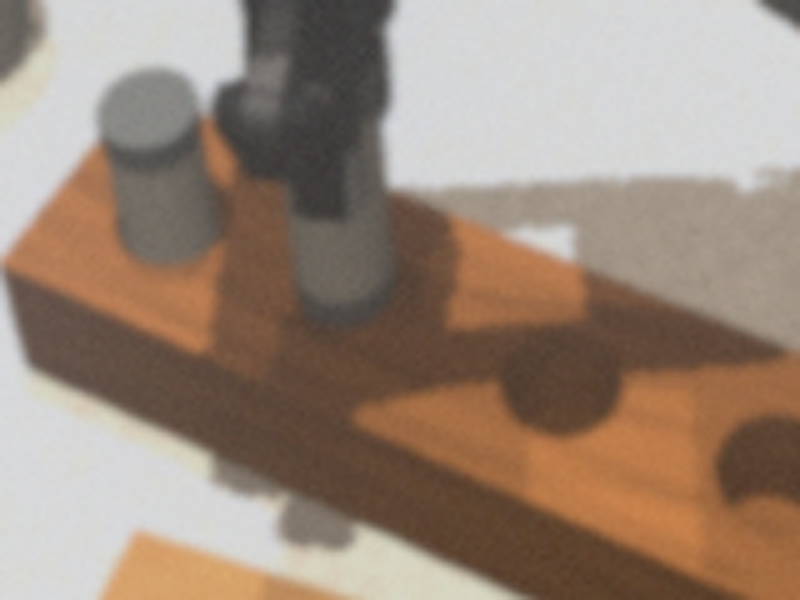

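```bash
python3 - <<'E'
from h import *
t=snap('side'); g=lambda u,v,z: ray(t,(u/5+196,v/5+275),z)[:3].round(4)
print('tube bottom',g(348,303,.0645),g(348,303,.060)); print('holeC',g(560,378,.06)); print('holeD px',(px(t,[.417,.335,.06])-[196,275])*5)
print('tubeA top',g(148,105,.116),g(148,105,.12))
E
```

```text
tube bottom [0.5592 0.3245 0.0645] [0.5607 0.3218 0.06  ]
holeC [0.4874 0.3264 0.06  ]
holeD px [774.67142203 467.08697747]
tubeA top [0.6312 0.3085 0.116 ] [0.6292 0.3113 0.12  ]
```

```bash
python3 - <<'E'
from h import *
t=snap('side'); g=lambda u,v,z: ray(t,(u/5+196,v/5+275),z)[:3].round(4)
print('tube bottom',g(347,283,.0645)); print('tubeA top',g(148,110,.116)); print(manip.sense()['ft_torque'])
E
```

```text
tube bottom [0.5624 0.3178 0.0645]
tubeA top [0.6303 0.3103 0.116 ]
[-0.00634188  0.05175453 -0.02025951]
```

move_arm(
  increments=[
    [[0.6,-0.0025,-0.0015,0,0],[0.6,0,0,-0.004,0],[0.6,0,0,-0.004,0],[0.6,0,0,-0.004,0],[0.6,0,0,0,0]],
  ],
)

```text
t: 27.95
tcp_pos: [0.5577, 0.3159, 0.1153]
tool_rot: [-0.088, 0.996, -0.0, -0.001]
force: [0.7, -0.2, -1.1]
finger_gap: 0.358
gripper_force: 59.7
```

move_arm(
  increments=[
    [[0.6,0,0,-0.01,0],[0.6,0,0,-0.01,0],[0.6,0,0,-0.01,0],[0.6,0,0,-0.006,0],[0.6,0,0,-0.002,0],[0.6,0,0,0,0],[0.6,0,0,0,0]],
  ],
)

```text
t: 28.65
tcp_pos: [0.5586, 0.3162, 0.0784]
tool_rot: [-0.088, 0.996, 0.0, 0.0]
force: [-0.4, 0.6, -0.2]
finger_gap: 0.362
gripper_force: 59.7
```

move_arm(
  increments=[
    [[0.6,0,0,-0.002,0],[0.6,0,0,-0.002,0],[0.6,0,0,0,0],[-0.2,0,0,0,0],[-0.2,0,0,0,0],[-0.2,0,0,0,0],[-0.2,0,0,0.045,0],[-0.2,0,0,0.045,0]],
  ],
)

```text
t: 29.45
tcp_pos: [0.5569, 0.3156, 0.1631]
tool_rot: [-0.088, 0.996, -0.001, -0.003]
force: [1.2, 0.8, 0.7]
finger_gap: 0.598
gripper_force: 0.0
```

move_arm(
  increments=[
    [[-0.2,-0.0045,-0.042,0.01,0],[-0.2,-0.0045,-0.043,0,0],[-0.2,-0.0045,-0.043,0,0],[-0.2,-0.0045,-0.043,0,0],[-0.2,-0.0045,-0.043,0,0],[-0.2,-0.0045,-0.043,0,0],[-0.2,-0.0045,-0.043,0,0],[-0.2,-0.0045,-0.043,0,0]],
  ],
)

```text
t: 30.25
tcp_pos: [0.522, -0.0285, 0.1744]
tool_rot: [-0.088, 0.996, -0.0, 0.0]
force: [1.0, 0.5, 0.1]
finger_gap: 0.598
gripper_force: 0.0
```

```bash
python3 - <<'E'
from h import *
t=snap('side'); print(manip.sense()['tcp_pos'])
mk('tube0_mid','side',6);mk('tin_mid','side')
s=snap('top');mk('lid_grip','top'); print(manip.sense()['tcp_pos'])
E
```

```text
[ 0.52227864 -0.03473478  0.17445597]
tube0_mid side [ 0.465 -0.037  0.061] 0.84
tube0_mid side [0.362 0.152 0.   ] 0.48
tin_mid side [ 0.544 -0.404  0.029] 0.9
lid_grip top [0.452 0.476 0.081] 0.69
[ 0.52214992 -0.02675     0.1742382 ]
```

move_arm(
  increments=[
    [[-0.2,0,0.0005,-0.04,0],[-0.2,0,0,-0.04,0],[-0.2,0,0,-0.026,0],[0.6,0,0,0,0],[0.6,0,0,0,0],[0.6,0,0,0,0],[0.6,0,0,0,0]],
  ],
)

```text
t: 31.2
tcp_pos: [0.5228, -0.026, 0.0696]
tool_rot: [-0.088, 0.996, -0.0, 0.001]
force: [-0.2, 0.3, -0.6]
finger_gap: 0.361
gripper_force: 59.2
```

move_arm(
  increments=[
    [[0.6,0,0,0.02,0],[0.6,0,0,0.04,0],[0.6,0,0,0.04,0],[0.6,-0.004,0.044,0,0],[0.6,-0.004,0.044,0,0],[0.6,-0.004,0.044,0,0],[0.6,-0.004,0.044,0,0],[0.6,-0.004,0.044,0,0]],
  ],
)

```text
t: 32.0
tcp_pos: [0.5026, 0.1954, 0.1698]
tool_rot: [-0.088, 0.996, 0.0, 0.002]
force: [0.9, -1.1, -0.1]
finger_gap: 0.36
gripper_force: 59.6
```

move_arm(
  increments=[
    [[0.6,-0.004,0.044,0,0],[0.6,-0.004,0.044,0,0],[0.6,-0.004,0.044,0,0],[0.6,-0.003,0,0,0],[0.6,0,0,-0.02,0],[0.6,0,0,-0.015,0],[0.6,0,0,0,0],[0.6,0,0,0,0]],
  ],
)

```text
t: 32.8
tcp_pos: [0.4876, 0.3252, 0.134]
tool_rot: [-0.087, 0.996, 0.0, 0.0]
force: [0.2, -0.6, -0.5]
finger_gap: 0.361
gripper_force: 59.8
```

```bash
python3 - <<'E'
from h import *
t=snap('side'); p=manip.sense()['tcp_pos'];print(p)
mk('rack_hole0','side',4); mk('tube0_mid','side',4)
u,v=px(t,[.487,.3255,.08]).astype(int); print(u,v)
cv2.imwrite('pics/crop6.png',cv2.resize(t['img'][v-50:v+70,u-90:u+70,::-1],None,fx=5,fy=5,interpolation=cv2.INTER_CUBIC))
print((px(t,[.487,.326,.06])-[u-90,v-50])*5,(px(t,[p[0],p[1],p[2]-.0625])-[u-90,v-50])*5)
E
```

```text
[0.48805282 0.32541186 0.13439396]
rack_hole0 side [0.488 0.328 0.061] 0.87
rack_hole0 side [0.562 0.32  0.061] 0.78
rack_hole0 side [0.418 0.337 0.06 ] 0.7
rack_hole0 side [0.635 0.305 0.061] 0.64
tube0_mid side [ 0.464 -0.036  0.06 ] 0.75
308 342
[451.66351951 292.12690026] [449.01744342 267.42261772]
```

View pics/crop6.png

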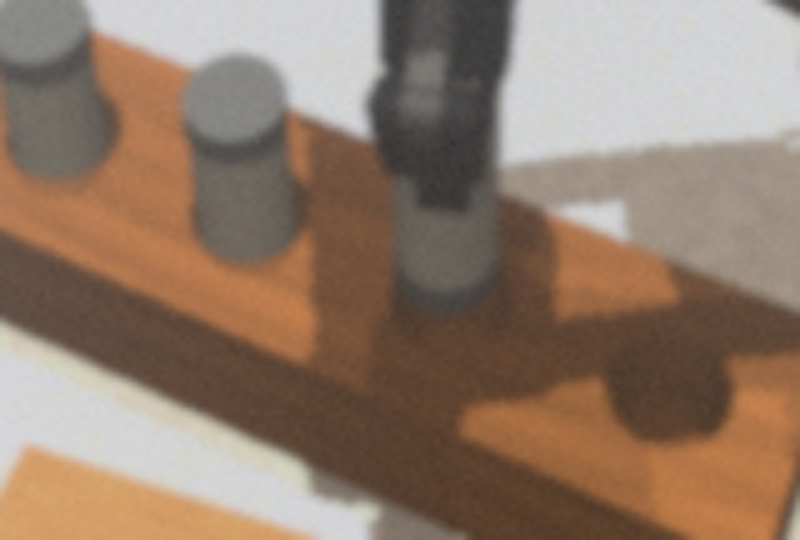

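The two seated tubes stand level. The held tube's lower end is centred at crop (447,267), where the TCP prediction puts it, so I descend.

move_arm(
  increments=[
    [[0.6,0,0,-0.006,0],[0.6,0,0,-0.006,0],[0.6,0,0,-0.004,0],[0.6,0,0,-0.004,0],[0.6,0,0,0,0]],
  ],
)

```text
t: 33.45
tcp_pos: [0.4868, 0.3254, 0.1123]
tool_rot: [-0.088, 0.996, -0.0, -0.001]
force: [0.2, -0.5, -1.4]
finger_gap: 0.358
gripper_force: 59.8
```

move_arm(
  increments=[
    [[0.6,0,0,-0.01,0],[0.6,0,0,-0.01,0],[0.6,0,0,-0.01,0],[0.6,0,0,-0.005,0],[0.6,0,0,-0.002,0],[0.6,0,0,-0.002,0],[0.6,0,0,0,0]],
  ],
)

```text
t: 34.15
tcp_pos: [0.4874, 0.3257, 0.0741]
tool_rot: [-0.088, 0.996, 0.0, 0.0]
force: [0.0, 0.2, -1.3]
finger_gap: 0.362
gripper_force: 59.8
```

move_arm(
  increments=[
    [[0.6,0,0,-0.001,0],[0.6,0,0,0,0],[-0.2,0,0,0,0],[-0.2,0,0,0,0],[-0.2,0,0,0,0],[-0.2,0,0,0.045,0],[-0.2,0,0,0.045,0]],
  ],
)

```text
t: 34.85
tcp_pos: [0.4861, 0.325, 0.1623]
tool_rot: [-0.088, 0.996, -0.001, -0.002]
force: [1.1, 0.2, 0.6]
finger_gap: 0.598
gripper_force: 0.0
```

move_arm(
  increments=[
    [[-0.2,-0.003,-0.045,0.01,0],[-0.2,-0.003,-0.045,0,0],[-0.2,-0.003,-0.045,0,0],[-0.2,-0.003,-0.045,0,0],[-0.2,-0.003,-0.045,0,0],[-0.2,-0.003,-0.045,0,0],[-0.2,-0.003,-0.045,0,0],[-0.2,-0.003,-0.045,0,0]],
  ],
)

```text
t: 35.65
tcp_pos: [0.463, -0.0361, 0.1735]
tool_rot: [-0.088, 0.996, -0.0, 0.0]
force: [0.5, 0.8, 1.0]
finger_gap: 0.595
gripper_force: 0.0
```

move_arm(
  increments=[
    [[-0.2,0,0,-0.04,0],[-0.2,0,0,-0.04,0],[-0.2,0,0,-0.026,0],[0.6,0,0,0,0],[0.6,0,0,0,0],[0.6,0,0,0,0],[0.6,0,0,0,0]],
  ],
)

```text
t: 36.35
tcp_pos: [0.4638, -0.0343, 0.0685]
tool_rot: [-0.088, 0.996, -0.0, 0.001]
force: [-0.3, 0.4, -0.3]
finger_gap: 0.361
gripper_force: 59.2
```

move_arm(
  increments=[
    [[0.6,0,0,0.02,0],[0.6,0,0,0.04,0],[0.6,0,0,0.04,0],[0.6,-0.005,0.044,0,0],[0.6,-0.006,0.044,0,0],[0.6,-0.006,0.044,0,0],[0.6,-0.006,0.044,0,0],[0.6,-0.006,0.044,0,0]],
  ],
)

```text
t: 37.15
tcp_pos: [0.4342, 0.1876, 0.1687]
tool_rot: [-0.088, 0.996, 0.0, 0.002]
force: [0.3, -0.4, -0.9]
finger_gap: 0.359
gripper_force: 59.6
```

move_arm(
  increments=[
    [[0.6,-0.006,0.044,0,0],[0.6,-0.006,0.044,0,0],[0.6,-0.006,0.044,0,0],[0.6,0,0.0185,0,0],[0.6,0,0,-0.02,0],[0.6,0,0,-0.015,0],[0.6,0,0,0,0],[0.6,0,0,0,0]],
  ],
)

```text
t: 37.95
tcp_pos: [0.4164, 0.3364, 0.1331]
tool_rot: [-0.088, 0.996, 0.0, 0.001]
force: [-0.8, -0.4, 0.1]
finger_gap: 0.359
gripper_force: 59.8
```

```bash
python3 - <<'E'
from h import *
t=snap('side'); p=manip.sense()['tcp_pos'];print(p)
mk('rack_hole0','side',4); mk('tin_mid','side'); 
u,v=px(t,[.416,.3345,.08]).astype(int); v=min(v,330); print(u,v)
cv2.imwrite('pics/crop7.png',cv2.resize(t['img'][v-50:v+70,u-90:u+70,::-1],None,fx=5,fy=5,interpolation=cv2.INTER_CUBIC))
print((px(t,[.4165,.3345,.06])-[u-90,v-50])*5,(px(t,[p[0],p[1],p[2]-.0625])-[u-90,v-50])*5)
s=snap('top');mk('lid_grip','top'); print(manip.sense()['tcp_pos'])
E
```

```text
[0.41683261 0.33642325 0.13340942]
rack_hole0 side [0.418 0.334 0.06 ] 0.83
rack_hole0 side [0.56  0.319 0.06 ] 0.67
rack_hole0 side [0.632 0.307 0.062] 0.56
rack_hole0 side [0.489 0.326 0.059] 0.55
352 330
[446.67266589 441.0631532 ] [446.50038592 426.41566797]
lid_grip top [0.436 0.502 0.082] 0.58
[0.41689544 0.33622295 0.13315941]
```

View pics/crop7.png

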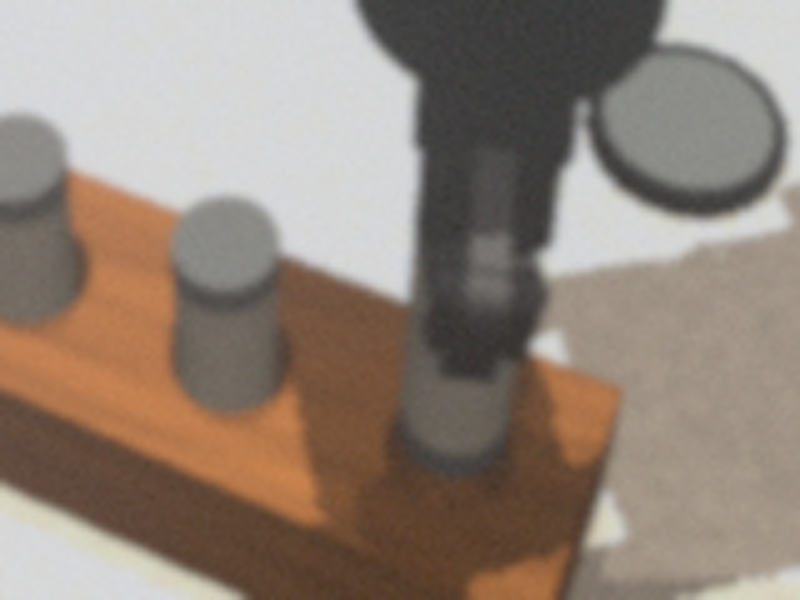

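The held tube is centred over the last socket at crop (452,432). The network now puts the lid at (0.436,0.502), so it has been knocked.

move_arm(
  increments=[
    [[0.6,0,-0.0015,-0.006,0],[0.6,0,0,-0.006,0],[0.6,0,0,-0.004,0],[0.6,0,0,-0.004,0],[0.6,0,0,0,0]],
  ],
)

```text
t: 38.7
tcp_pos: [0.4158, 0.3344, 0.1114]
tool_rot: [-0.088, 0.996, -0.0, -0.001]
force: [-0.4, -0.1, -1.9]
finger_gap: 0.359
gripper_force: 59.8
```

move_arm(
  increments=[
    [[0.6,0,0,-0.01,0],[0.6,0,0,-0.01,0],[0.6,0,0,-0.01,0],[0.6,0,0,-0.005,0],[0.6,0,0,-0.002,0],[0.6,0,0,-0.002,0],[0.6,0,0,0,0]],
  ],
)

```text
t: 39.4
tcp_pos: [0.4165, 0.3347, 0.0733]
tool_rot: [-0.088, 0.996, 0.0, 0.0]
force: [-0.3, 0.3, -2.0]
finger_gap: 0.361
gripper_force: 60.0
```

move_arm(
  increments=[
    [[-0.2,0,0,0,0],[-0.2,0,0,0,0],[-0.2,0,0,0,0],[-0.2,0,0,0.045,0],[-0.2,0,0,0.045,0],[-0.2,0.03,-0.03,0.03,0],[0,0.04,-0.03,0.04,0],[0,0.04,-0.03,0,0]],
  ],
)

```text
t: 40.2
tcp_pos: [0.519, 0.2532, 0.2287]
tool_rot: [-0.089, 0.996, 0.001, 0.005]
force: [0.7, 0.8, 0.2]
finger_gap: 0.5
gripper_force: 0.0
```

move_arm(
  increments=[
    [[0,0,-0.04,0,0],[0,0,-0.04,0,0],[0,0,-0.04,0,0],[0,0,0,0,0]],
  ],
)

```text
t: 40.6
tcp_pos: [0.5164, 0.1282, 0.2234]
tool_rot: [-0.085, 0.996, -0.001, -0.0]
force: [0.3, 1.1, -0.3]
finger_gap: 0.497
gripper_force: 0.0
```

```bash
python3 - <<'E'
from h import *
s=snap('top'); print(manip.sense()['tcp_pos'],yaw())
for l in('lid_grip','tin_mid','tray_grip','case','loupe'):mk(l,'top',2)
cv2.imwrite('pics/crop8.png',cv2.resize(s['img'][140:290,80:280,::-1],None,fx=4,fy=4,interpolation=cv2.INTER_CUBIC))
E
```

```text
[0.51645477 0.13030685 0.22347008] 99.8232977033842
lid_grip top [0.436 0.5   0.081] 0.57
tin_mid top [ 0.549 -0.41   0.026] 0.63
tin_mid top [0.561 0.317 0.062] 0.38
tray_grip top [ 0.547 -0.302  0.035] 0.81
tray_grip top [ 0.546 -0.341  0.001] 0.4
case top [ 0.554 -0.021  0.001] 0.84
loupe top [0.364 0.149 0.003] 0.69
loupe top [0.487 0.326 0.061] 0.23
```

View pics/crop8.png

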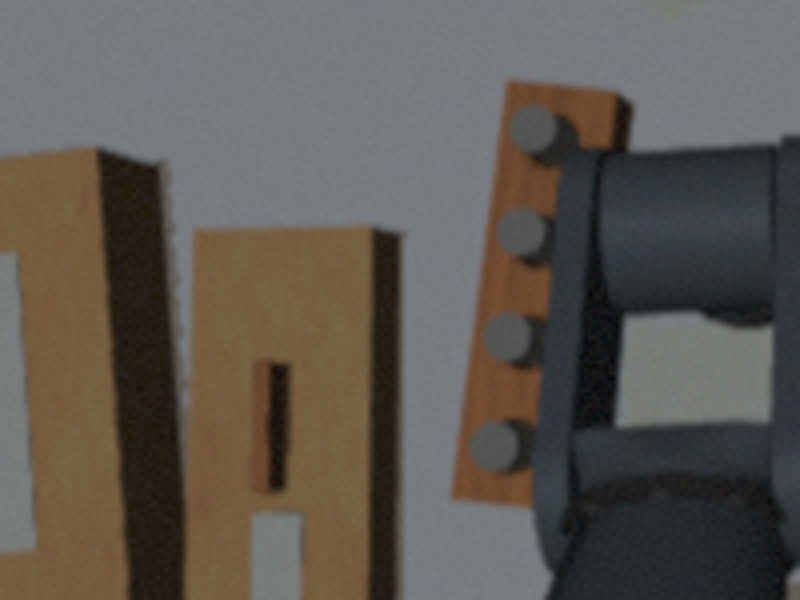

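All four tubes stand in the rack. The lid bar's top runs from crop (261,360) to (262,492), and the lid's top edges from (193,231) to (373,227).

```bash
python3 - <<'E'
from h import *
s=snap('top'); g=lambda u,v,z: ray(s,(u/4+80,v/4+140),z)[:2]
a,b=g(261,360,.097),g(262,492,.097); d=a-b; print((a+b)/2,np.degrees(np.arctan2(d[1],d[0])),np.linalg.norm(d))
for p,q in(((193,231),(187,490)),((373,227),(370,560))):
    d=g(*p,.063)-g(*q,.063); print(np.degrees(np.arctan2(d[1],d[0])))
a,b=g(193,231,.063),g(373,227,.063);d=a-b;print('edge',a,b,np.degrees(np.arctan2(d[1],d[0]))-90,np.linalg.norm(d))
print(manip.sense()['tcp_pos'])
E
```

```text
[0.43279355 0.49869604] 1.571220066829836 0.08996047778639556
0.025452231244974123
0.24795806722350336
edge [0.57185155 0.5641375 ] [0.57178891 0.43517612] -0.027831760861602106 0.1289613885814179
[0.51625668 0.13359535 0.22334688]
```

move_arm(
  increments=[
    [[0,-0.0104,0.046,0,-1.2],[0,-0.0104,0.046,0,-1.2],[0,-0.0104,0.046,0,-1.2],[0,-0.0104,0.046,0,-1.2],[0,-0.0104,0.046,0,-1.2],[0,-0.0104,0.046,0,-1.2],[0,-0.0104,0.046,0,-1.2],[0,-0.0104,0.046,0,-1.2]],
  ],
  newtons=70,
)

```text
t: 41.75
tcp_pos: [0.4314, 0.5032, 0.2232]
tool_rot: [-0.005, 1.0, -0.0, 0.0]
force: [0.7, -0.6, 0.6]
finger_gap: 0.498
gripper_force: 0.0
```

move_arm(
  increments=[
    [[0,0,0,-0.04,0],[0,0,0,-0.04,0],[0,0,0,-0.04,0],[0,0,0,-0.028,0],[0,0,0,0,0]],
  ],
)

```text
t: 42.25
tcp_pos: [0.4293, 0.4988, 0.0704]
tool_rot: [-0.005, 1.0, -0.003, -0.004]
force: [-0.5, -0.4, 0.3]
finger_gap: 0.502
gripper_force: 0.0
```

move_arm(
  increments=[
    [[0,0.003,0,0.001,0],[1,0,0,0,0],[1,0,0,0,0],[1,0,0,0,0],[1,0,0,0,0]],
  ],
)

```text
t: 42.75
tcp_pos: [0.4375, 0.5015, 0.079]
tool_rot: [-0.004, 1.0, 0.002, 0.002]
force: [-0.4, 0.6, 5.7]
finger_gap: 0.122
gripper_force: 71.9
```

move_arm(
  increments=[
    [[1,0,0,0.02,0],[1,0,0,0.04,0],[1,0,0,0.045,0],[1,0,0,0.045,0],[1,0,0,0.04,0],[1,0,0,0.03,0],[1,0,0,0,0]],
  ],
)

```text
t: 43.45
tcp_pos: [0.4381, 0.502, 0.3024]
tool_rot: [-0.004, 1.0, 0.004, 0.005]
force: [0.1, -0.2, -1.7]
finger_gap: 0.124
gripper_force: 70.7
```

move_arm(
  increments=[
    [[1,0.0098,-0.0435,0,0.8],[1,0.0098,-0.0435,0,0.8],[1,0.0098,-0.0435,0,0.8],[1,0.0098,-0.0435,0,0.8],[1,0.0098,-0.0435,0,0.8],[1,0.0098,-0.0435,0,0.8],[1,0.0098,-0.0435,0,0.8],[1,0.0098,-0.0435,0,0.8]],
  ],
)

```text
t: 44.25
tcp_pos: [0.5132, 0.1504, 0.2944]
tool_rot: [-0.06, 0.998, -0.0, -0.002]
force: [1.6, -0.0, -3.0]
finger_gap: 0.124
gripper_force: 70.7
```

move_arm(
  increments=[
    [[1,0.0098,-0.0435,0,0.8],[1,0.0098,-0.0435,0,0.8],[1,0.0098,-0.0435,0,0.8],[1,0.0098,-0.0435,0,0.8],[1,0,0,-0.02,0],[1,0,0,-0.02,0],[1,0,0,0,0],[1,0,0,0,0]],
  ],
)

```text
t: 45.05
tcp_pos: [0.5527, -0.0214, 0.2551]
tool_rot: [-0.088, 0.996, 0.001, -0.002]
force: [0.4, 0.6, -1.6]
finger_gap: 0.119
gripper_force: 70.6
```

```bash
python3 - <<'E'
from h import *
t=snap('side','side9'); print(manip.sense()['tcp_pos'],yaw())
mk('lid_grip','side',2); mk('case','side'); mk('tin_mid','side')
s=snap('top','top9'); mk('lid_grip','top',2); mk('case','top'); print(manip.sense()['tcp_pos'])
a=cv2.resize(s['img'][120:280,270:400,::-1],None,fx=3,fy=3,interpolation=cv2.INTER_CUBIC);b=cv2.resize(t['img'][100:260,240:420,::-1],None,fx=2.27,fy=3,interpolation=cv2.INTER_CUBIC)
cv2.imwrite('pics/crop9.png',np.hstack([a,b]))
E
```

```text
[ 0.55360132 -0.02137704  0.25610496] 100.0937085780887
lid_grip side [ 0.551 -0.02   0.26 ] 0.88
case side [ 0.556 -0.02  -0.003] 0.93
lid_grip top [ 0.552 -0.021  0.261] 0.94
[ 0.5541253  -0.02143853  0.25706638]
```

View pics/crop9.png

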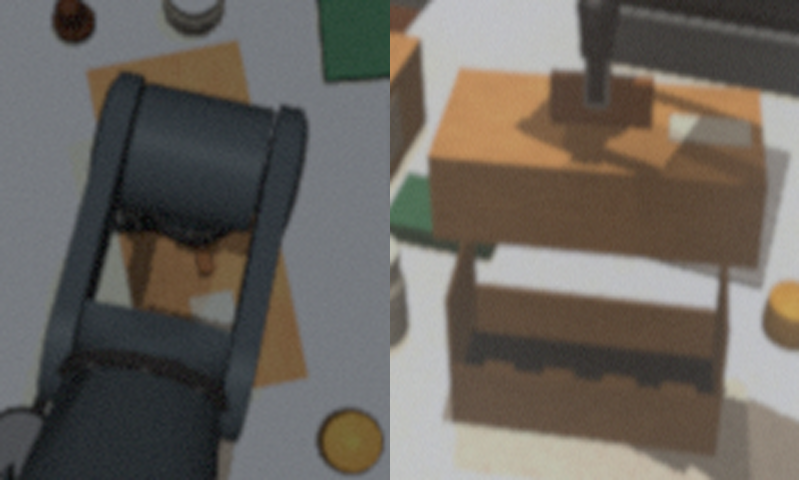

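```bash
python3 - <<'E'
from h import *
s=snap('top'); g=lambda u,v,z: ray(s,(u/3+270,v/3+120),z)[:2]
z=.243
a,b,c=g(88,70,z),g(239,42,z),g(307,377,z); d=b-c; print((a+c)/2,np.degrees(np.arctan2(d[1],d[0])),np.linalg.norm(d),np.linalg.norm(a-b))
E
```

```text
[ 0.54968673 -0.0230568 ] 9.70792186155892 0.27856151690840614 0.12612520546153586
```

move_arm(
  increments=[
    [[1,0.0025,0.001,-0.02,0],[1,0,0,-0.02,0],[1,0,0,-0.015,0],[1,0,0,-0.008,0],[1,0,0,-0.006,0],[1,0,0,-0.005,0],[1,0,0,0,0]],
  ],
)

```text
t: 46.15
tcp_pos: [0.5563, -0.0207, 0.1822]
tool_rot: [-0.088, 0.996, 0.0, -0.0]
force: [0.9, 0.0, -2.0]
finger_gap: 0.118
gripper_force: 70.6
```

move_arm(
  increments=[
    [[1,0,0,-0.01,0],[1,0,0,-0.01,0],[1,0,0,-0.01,0],[1,0,0,-0.006,0],[1,0,0,-0.003,0],[1,0,0,0,0],[1,0,0,0,0]],
  ],
)

```text
t: 46.85
tcp_pos: [0.5565, -0.0207, 0.1434]
tool_rot: [-0.088, 0.996, -0.0, 0.0]
force: [-0.3, 0.1, -2.8]
finger_gap: 0.124
gripper_force: 70.7
```

move_arm(
  increments=[
    [[1,0,0,-0.003,0],[1,0,0,-0.002,0],[1,0,0,-0.001,0],[1,0,0,0,0]],
  ],
)

```text
t: 47.25
tcp_pos: [0.5566, -0.0208, 0.1389]
tool_rot: [-0.088, 0.996, -0.0, 0.001]
force: [-3.2, 0.2, 5.6]
finger_gap: 0.12
gripper_force: 72.0
```

move_arm(
  increments=[
    [[1,0,0,-0.001,0],[0,0,0,0,0],[0,0,0,0,0],[0,0,0,0,0],[0,0,0,0.03,0],[0,0,0,0.04,0],[0,0,0,0.04,0],[0,0,0,0.04,0]],
  ],
)

```text
t: 48.05
tcp_pos: [0.556, -0.0206, 0.2874]
tool_rot: [-0.088, 0.996, 0.0, -0.0]
force: [0.4, -0.3, -0.3]
finger_gap: 0.5
gripper_force: 0.0
```

move_arm(
  increments=[
    [[0,-0.02,0.04,0.01,0],[0,-0.02,0.04,0.01,0],[0,-0.02,0.04,0,0],[0,-0.02,0.04,0,0],[0,-0.02,0.04,0,0],[0,0,0,0,0],[0,0,0,0,0]],
  ],
)

```text
t: 48.75
tcp_pos: [0.4559, 0.1801, 0.3063]
tool_rot: [-0.089, 0.996, -0.0, 0.0]
force: [0.5, 0.0, 0.3]
finger_gap: 0.499
gripper_force: 0.0
```

```bash
python3 - <<'E'
from h import *
t=snap('side','side10')
for l in('lid_grip','tin_mid','tray_grip'): mk(l,'side',2)
s=snap('top','top10')
for l in('lid_grip','tin_mid','tray_grip','loupe','stamp','weight','paste','folio','pot'): mk(l,'top')
print(manip.sense()['t'])
E
```

```text
lid_grip side [ 0.556 -0.023  0.145] 0.95
lid_grip side [0.488 0.325 0.061] 0.36
tin_mid side [ 0.543 -0.408  0.023] 0.66
tray_grip side [ 0.544 -0.299  0.038] 0.59
tray_grip side [0.558 0.315 0.062] 0.34
lid_grip top [ 0.552 -0.02   0.142] 0.84
tin_mid top [ 0.546 -0.41   0.025] 0.76
tray_grip top [ 0.55  -0.301  0.038] 0.9
loupe top [0.364 0.152 0.001] 0.64
stamp top [0.415 0.332 0.06 ] 0.72
weight top [ 0.36  -0.166 -0.002] 0.96
paste top [ 0.793 -0.025 -0.002] 0.72
folio top [ 0.78  -0.199 -0.   ] 0.84
pot top [0.78  0.216 0.   ] 0.55
49.45
```

View pics/side10.png

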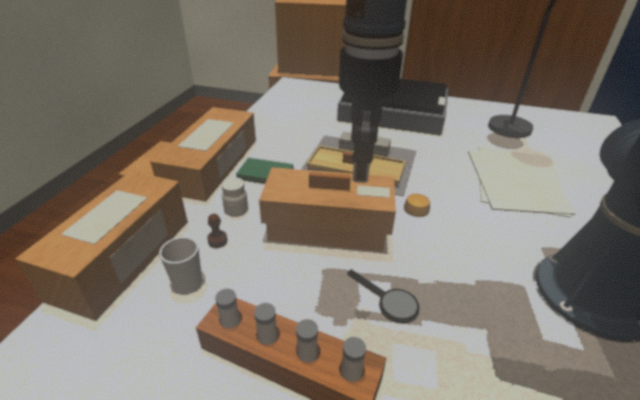

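The side view shows the lid level on the carton at (328,205) and four equally deep tubes in the rack. The tin and tray lie on the mat, and the bystanders are where they were.

```bash
python3 -c "
from station import manip
print(manip.sign_off())"
```

```text
the job is handed in; nothing more can be done
None
```

I handed the job in at about 49 s, with the tin and tray side by side on the mat, all four tubes seated in the rack, the lid fully down on the empty carton and the bystanders untouched; the lid was knocked aside once, and I found it again before closing the carton.

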